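Set the length stop with the fold-out crank

ROBOT

A 7-joint arm with a two-finger parallel gripper is mounted at the origin on the work surface. World frame = base frame: x ahead of the robot, y to its left, z up, the work surface at z = 0. Lengths are in m, angles in rad, forces in N, time in s.
With the tool pointing down it reaches from about 0.4 to 0.875 m from the base axis. Payload 19.3 kg.
Tool frame: the origin (TCP) lies at the very end of the fingers, on their centre line; the grasp point (between the pads) lies 19 mm behind it; z points along the fingers, y is the line along which they close (so a half turn about z gives the same grasp; the last joint's range is limited). The gripper opens to 85 mm and grips with 20 to 120 N. Pads are 22 mm wide; open, the fingers measure 114 mm over their backs; the gripper's body (76 mm by 85 mm) begins 54 mm behind the grasp point. The pads swing forward as they close: fully open they stand 13 mm farther back than shut.
Start: joints at [-1.197, 0.521, -0.036, 1.599, 0.021, 1.021, -0.113], TCP at [0.268, 0.564, 0.231] pointing down, gripper open.
Joint ranges: [-2.91, 2.91], [-0.3, 2.13], [-1.5, 1.42], [0.17, 2.43], [-1.26, 4.41], [0.16, 1.93], [-2.52, 2.52]. Speed limits (rad/s): [1.89, 1.89, 2.39, 2.39, 3.01, 3.01, 3.01].

INTERFACE

Orientations are given as [roll, pitch, yaw] about the fixed x, y, z axes, in that order (R = Rz(yaw) Ry(pitch) Rx(roll)).
In Python, from workcell import bot gives the robot as it stands.
- The arm moves only by the tool jog_arm, never from a script. Its argument "motion" is a list of rows, each a list of 5 numbers: the shift along the tool's x, y, z scaled (see below), then the turn about the tool's z scaled (see below), then the opening, from 0 (shut) to 1 (fully open). A call has 1 to 12 rows; each row shifts and turns the commanded pose from where the row before left it, along the tool's axes as they then stand; what a row does not reach is not made up. The controller multiplies each number of a shift by 30 mm and each number of a turn by 0.08 rad. A row lasts 1/10 s, in which the tool goes at most 50 mm and 8.59 degrees, less where a joint would pass 70% of its speed; a pose out of reach is approached as far as the arm can. A call with a number of a shift or a turn outside -1 to 1 is refused whole. A call with a gripper value outside its range is refused whole. The fingers move at their own pace and stop on an object; "newtons" is the grip in N (left out, the last holds). Time passes only in rows, so rows that do not move let the fingers close. It gives the time, the measured TCP pose, the force, the opening and the grip force at its end, in the units of the state.
- bot.observe(): the state, without advancing time (a new reading comes with each control period).
- bot.grab_frame(name): name is "side" or "top"; returns a dict with "pixels" (384x512x3 uint8, red, green, blue), "fovy" (degrees; the focal length in pixels is half the picture's height over the tangent of half this angle, whatever the lens; pixels are square), "cx", "cy" (the principal point, pixels), "k1" (the pictures are not rectified: a ray, as slopes to the right and down, at radius r is drawn at 1 + k1 r^2 times it, then the intrinsics apply), "rvec" (rotation vector, rad) and "tvec" (3), from world to camera coordinates, as OpenCV has them. Camera axes: x right, y down, z forward; pixel columns grow to the right and rows downward; lengths in m; the calibration is good to about 2 mm. A picture is of the moment at which its call begins. There is no depth.
- bot.job_done(): hands the job in; it is judged then, once.
The state is a dict: "clock": time; "qpos": joint angles; "qd": joint speeds; "joint_efforts": joint torques, N m; "position": TCP position; "tool_rot": TCP orientation; "force": force on the tool from outside, world axes, zero at the start; "moment": the same for the moment, N m; "grip_width": finger opening in m; "finger_force": force on a finger pad.
Only numpy, scipy, OpenCV 4.12 (cv2) and the standard library are available. Lean on these libraries where they do the work, as an engineer would, in place of code of your own. Each camera call takes 0.05 s, during which the arm holds its last target. There are 200 camera calls.

TASK

Set the wire length stop for the next job: swing the crank's folded handle up until it stands fully upright, then crank with it until the red pointer on the carriage lies opposite the yellow clamp (ignore the grey one). Then fold the handle fully back down onto the crank arm, leaving the pointer at the yellow clamp and the things lying around where they are.

Things in the scene. Friction and masses are not known exactly. Their poses are not given: they have to be found in the camera images.
- crank_axis (a point): Point on the vertical turning axis of the crank, on the top face of its flat steel arm, about 102 mm above the table. The crank sits on a cream gearbox 110 x 110 mm, its top 85 mm above the table, fixed to the table on a dark base plate. The arm is 24 mm wide, 10 mm thick and reaches from 32 mm behind the axis to 68 mm ahead of it (handle end). The x axis of this point points along the arm from the axis to the handle end, z up; it turns with the crank
- crank (a joint): Crank angle in rad, growing counter-clockwise seen from above. Turns either way, about 10.6 rad each side of 0, with a light steady drag (0.06 N m), and stays where it is left. One turn counter-clockwise moves the carriage 50 mm away from the gearbox, clockwise 50 mm towards it; at 0 the carriage is in the middle of its travel
- handle_hinge (a point): Centre of the hinge of the folding handle, between two dark steel cheeks (32 mm over their outsides) at the arm's end: 55 mm from the crank axis, 20 mm above the arm's top face. The hinge's axis is horizontal and square to the arm. The x axis of this point points outwards along the arm
- handle (a joint): Fold angle of the handle in rad: 0 = folded flat, lying above the arm and pointing from the hinge inwards over the crank axis; 1.57 = swung up, standing upright above the arm's end (a stop at each end). Its hinge is stiff (0.06 N m), so it stays at whatever angle it is left
- handle_grip (a point): Point on the centre line of the handle, 60 mm from its hinge, the place to take hold. The handle is a round black plastic sleeve, 20 mm in diameter, from 16 to 80 mm from the hinge, that spins freely about its own length. Folded, its centre line lies 20 mm above the arm's top face (10 mm of air beneath the sleeve). The x axis of this point points along the handle towards the hinge
- pointer (a point): Tip of the red pointer (a fin 4 mm thick, with a red stripe running on across the carriage's top) on the dark steel carriage that slides on two rods beside the gearbox; about 75 mm above the table. Its y axis points along the rods, away from the gearbox
- yellow_clamp_mark (a point): Top of the yellow clamp, mid-width, on its side facing the carriage; about 66 mm above the table. The clamp is 10 mm wide along the rods and fixed on the aluminium bar beside them, on either side of the carriage. Its y axis points along the rods, away from the gearbox; the pointer is opposite the clamp when their offset along this axis is within the clamp's width (5 mm either way)
- grey_clamp_mark (a point): The same point on the grey clamp, the mark of another job, not to be used
- bin: Bystander: blue open plastic bin with terminals, 120 x 160 x 55 mm; origin at the centre of its underside
- spool: Bystander: white plastic spool standing on its flange, 90 mm across, 40 mm high; origin at the centre of its underside
- screwdriver: Bystander: red-handled screwdriver lying on the table, 200 mm long, 26 mm thick; origin at its middle, on the table

How it is judged:
On the way, in this order (a step that is already met when the one before it is completed fails the run):
1. the handle stands upright (over 1.4 rad) (value of joint handle above 1.4 rad), for 0.2 s.
2. the pointer is within 5 mm of the yellow clamp's middle, with the handle still up (over 1.2 rad) (y of pointer in the frame of yellow_clamp_mark between -0.005 and 0.005 m and value of joint handle above 1.2 rad), for 0.2 s.
At the end, for the whole second after the job is handed in: The handle is folded down flat (within 0.12 rad), the red pointer is within 5 mm, along the rods, of the middle of the yellow clamp, and the crank is at rest (value of joint handle below 0.12 rad and y of pointer in the frame of yellow_clamp_mark between -0.005 and 0.005 m and velocity of joint crank between -0.05 and 0.05 rad/s); the robot touches nothing.
It fails at once if the carriage is cranked with the handle not swung out: more than 6 mm from its start and from the yellow clamp while the handle is below 1.0 rad (value of joint handle below 1 rad and distance of pointer from where it was at the start of the episode above 0.006 m and not (y of pointer in the frame of yellow_clamp_mark between -0.006 and 0.006 m)).
It fails at once if the bin, spool or screwdriver is moved more than 30 mm (distance of any of bin, spool, screwdriver from where it was at the start of the episode above 0.03 m).
It also fails if it takes over 72 s, if anything falls off the work surface, if the arm or the gripper's body presses on something with over 40 N, if the wrist force passes 120 N, or if a joint passes its speed limit or range.

## Working session

There is one attempt and no reset: what is moved stays moved. The work goes in short steps, Python scripts to look and compute and a tool call to move; the robot and the scene stay as the last step left them, time stands still between calls to the robot, and variables do not carry over. Pictures are saved under pics/ and viewed, at most 13 in all, crops included, and the job is handed in when it is done.

Besides the shell and the picture viewer there is one more tool, called after "Call:" as name([rows], argument=value, ...), one row to a line, values as JSON. jog_arm: Moves the arm, as the interface text tells. Shifts and turns lie within -1 to 1; 1 stands for 30 mm of shift or 0.08 rad of turn. Its arguments: {"type":"object","properties":{"motion":{"type":"array","items":{"type":"array","items":{"type":"number"}}},"newtons":{"type":"number"}},"required":["motion"]}

```bash
ls; mkdir -p pics; cat > h.py <<'E'
import numpy as np, cv2
from workcell import bot
def grab(n,f=None):
    d=bot.grab_frame(n)
    if f: cv2.imwrite('pics/'+f,cv2.cvtColor(d['pixels'],cv2.COLOR_RGB2BGR))
    return d
def cam(d):
    h,w=d['pixels'].shape[:2]; f=h/2/np.tan(np.radians(d['fovy'])/2)
    K=np.array([[f,0,d['cx']],[0,f,d['cy']],[0,0,1.]])
    return K,np.array([d['k1'],0,0,0,0.]),np.array(d['rvec'],float),np.array(d['tvec'],float)
def proj(d,P):
    K,D,r,t=cam(d); return cv2.projectPoints(np.array(P,float).reshape(-1,3),r,t,K,D)[0][:,0]
def onz(d,uv,z):
    K,D,r,t=cam(d); u=cv2.undistortPointsIter(np.array(uv,float).reshape(-1,1,2),K,D,None,None,(3,50,1e-10))[:,0]
    R=cv2.Rodrigues(r)[0]; c=-R.T@t; ray=np.c_[u,np.ones(len(u))]@R
    return c+ray*((np.broadcast_to(z,len(u))-c[2])/ray[:,2])[:,None]
def tri(d1,uv1,d2,uv2):
    A=[];b=[]
    for d,uv in((d1,uv1),(d2,uv2)):
        K,D,r,t=cam(d);R=cv2.Rodrigues(r)[0];c=-R.T@t
        p=onz(d,[uv],0)[0];v=p-c;v/=np.linalg.norm(v);M=np.eye(3)-np.outer(v,v);A.append(M);b.append(M@c)
    x=np.linalg.lstsq(np.vstack(A),np.hstack(b),rcond=None)[0]; return x
E
python3 - <<'E'
from h import *
a=grab('top','t0.png');b=grab('side','s0.png')
for d in(a,b):
    K,D,r,t=cam(d);print(K,D[0],-cv2.Rodrigues(r)[0].T@t)
o=bot.observe();print(o)
for n in('t0','s0'):
    i=cv2.imread(f'pics/{n}.png');cv2.imwrite(f'pics/{n}b.png',cv2.resize(i,(800,600),interpolation=cv2.INTER_CUBIC))
E
```

```text
pics
[[356.4325388    0.         250.56992797]
 [  0.         356.4325388  184.38772359]
 [  0.           0.           1.        ]] -0.08330129872967039 [ 0.51936469 -0.05545402  0.88909144]
[[418.28265968   0.         255.16584034]
 [  0.         418.28265968 193.11712258]
 [  0.           0.           1.        ]] -0.03704898098587704 [0.20175343 0.48587596 0.47905788]
{'clock': 0.1, 'qpos': array([-1.19721742,  0.52197451, -0.0362797 ,  1.5999096 ,  0.02119656,
        1.0210973 , -0.11282133]), 'qd': array([ 0.00179153, -0.00174774, -0.00065709, -0.0005392 ,  0.00040675,
        0.00057255, -0.00093195]), 'joint_efforts': array([ 2.10062302e-03, -9.28483701e+01,  1.98386975e+00, -3.70532191e+01,
        1.81302888e-02,  5.44847280e-03, -9.36619290e-05]), 'position': array([0.26827954, 0.56417994, 0.23078612]), 'tool_rot': array([-3.14059255e+00,  8.97724592e-05,  2.69773755e+00]), 'force': array([-0.18868053, -0.34005727,  0.73049353]), 'moment': array([ 0.0432806 , -0.04842396, -0.04533294]), 'finger_force': 0.0, 'grip_width': 0.08532609660278927}
```

View pics/t0b.png

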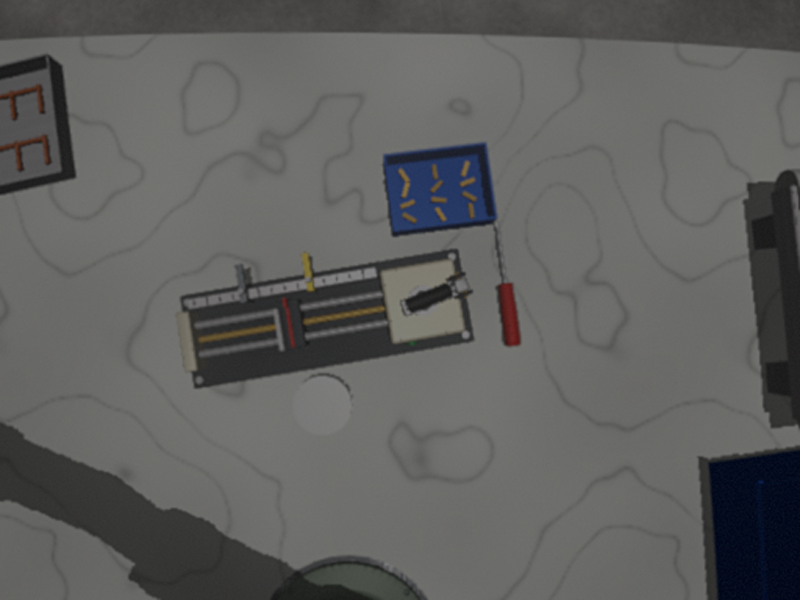

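View pics/s0b.png

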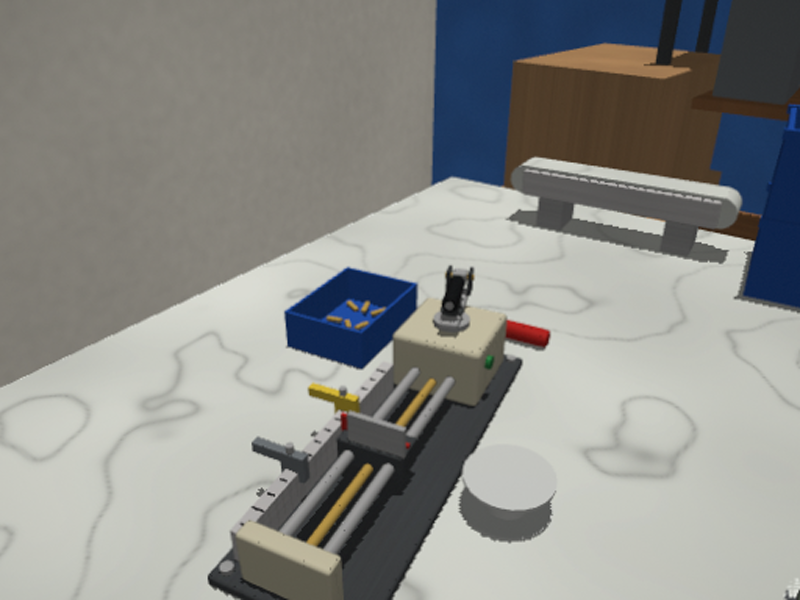

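Top: gearbox around (424,302), folded handle from (405,305) to its hinge at about (458,287), red pointer fin at (287,302), yellow clamp (308,272), grey (243,283). Next I'll zoom in on both views.

```bash
python3 - <<'E'
import cv2,numpy as np
t=cv2.imread('pics/t0.png');s=cv2.imread('pics/s0.png')
a=cv2.resize(t[155:250,115:315],(800,380),interpolation=cv2.INTER_CUBIC)
a=cv2.convertScaleAbs(a,alpha=1.7)
b=cv2.resize(s[165:265,195:345],(0,0),fx=4,fy=4,interpolation=cv2.INTER_CUBIC)
cv2.imwrite('pics/tz.png',a)
cv2.imwrite('pics/sz.png',cv2.resize(s[165:300,195:345],(600,540),interpolation=cv2.INTER_CUBIC))
E
```

```text
(no output)
```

View pics/tz.png

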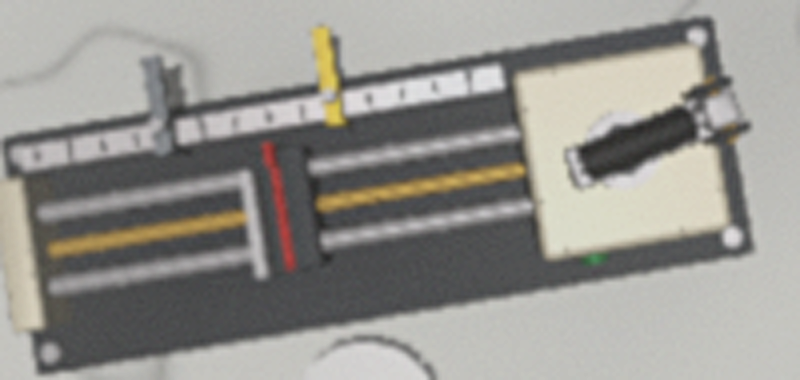

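View pics/sz.png

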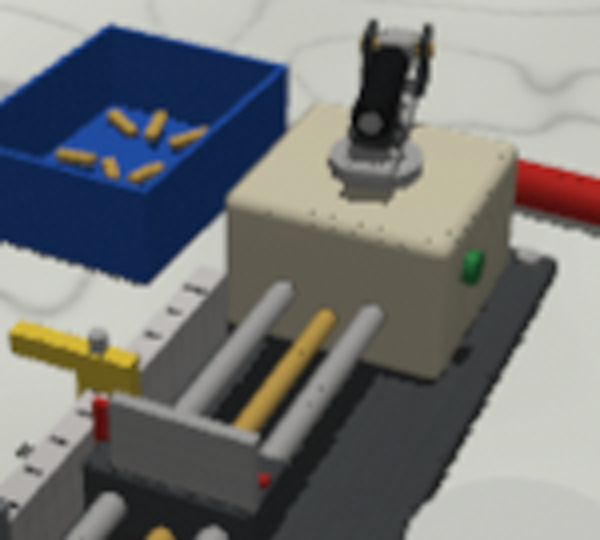

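```bash
python3 - <<'E'
from h import *
d=grab('top');T=lambda L,z:onz(d,np.array(L)/4+[115,155],z)
g=T([(515,70),(700,43),(733,230),(548,260)],.085);print('gear',g,g.mean(0),[np.linalg.norm(g[i]-g[i-1]) for i in range(4)])
h=T([(712,88),(738,132),(578,166)],.122);print('handle',h)
H=h[:2].mean(0)
ax=g.mean(0);v=h[2]-H;print('hinge',H,'dir out by handle',np.degrees(np.arctan2(-v[1],-v[0])),np.linalg.norm(v))
v=(H-ax)[:2];print('by axis',np.degrees(np.arctan2(v[1],v[0])),np.linalg.norm(v))
st=T([(267,143),(290,270)],.075);y=T([(335,123)],.066)[0];gr=T([(163,150)],.066)[0]
n=(g[0]+g[3]-g[1]-g[2])[:2];n/=np.linalg.norm(n)
r=T([(40,213),(515,133)],.06);n2=(r[0]-r[1])[:2];n2/=np.linalg.norm(n2)
b=T([(5,145),(712,18),(750,248),(40,372)],.0);n3=(b[0]-b[1])[:2];n3/=np.linalg.norm(n3)
print('rod dir',n,n2,n3,'stripe',st,'y',y)
for k in(n,n2,n3):print('clamp-pointer',(y-st[0])[:2]@k,(gr-st[0])[:2]@k)
# bystanders
print('bin',onz(d,np.array([(384,155),(486,144),(496,220),(392,235)])/1.5625,.055))
print('spool',onz(d,np.array([(323,405)])/1.5625,.04),'sd',onz(d,np.array([(497,225),(512,345)])/1.5625,.015))
E
```

```text
gear [[ 0.59101799 -0.04863702  0.085     ]
 [ 0.60735719 -0.15353921  0.085     ]
 [ 0.50153652 -0.17242627  0.085     ]
 [ 0.48400949 -0.0681224   0.085     ]] [ 0.5459803  -0.11068123  0.085     ] [np.float64(0.10876809512182478), np.float64(0.10616703281071087), np.float64(0.10749295514806541), np.float64(0.1057662184677783)]
handle [[ 0.57891436 -0.15556158  0.122     ]
 [ 0.55520365 -0.1696892   0.122     ]
 [ 0.53618538 -0.0833024   0.122     ]]
hinge [ 0.567059   -0.16262539  0.122     ] dir out by handle -68.73331336189368 0.08511943643189794
by axis -67.91291016246001 0.05605808015323321
rod dir [-0.15979949  0.98714949] [-0.17465912  0.98462896] [-0.1852946   0.98268302] stripe [[0.54885828 0.09292854 0.075     ]
 [0.4766105  0.07858998 0.075     ]] y [0.56109637 0.05533204 0.066     ]
clamp-pointer -0.03906900276486129 0.062013368504983506
clamp-pointer -0.03915609307576465 0.06192019533152389
clamp-pointer -0.03921309038545995 0.06184469070768849
bin [[ 0.769407   -0.05155345  0.055     ]
 [ 0.78901502 -0.20818354  0.055     ]
 [ 0.67088819 -0.22264072  0.055     ]
 [ 0.64614889 -0.06472199  0.055     ]]
spool [[0.38849851 0.03763559 0.04      ]] sd [[ 0.67012885 -0.23221149  0.015     ]
 [ 0.47997436 -0.25546243  0.015     ]]
```

```bash
cat >> h.py <<'E'
def rows(wps,op,yaw=None,p=None):
    """wps: list of (x,y,z,yaw,nrows); rows in tool axes from measured pose, rounded w/o drift"""
    o=bot.observe(); p=np.array(o['position'] if p is None else p,float); w=o['tool_rot'][2] if yaw is None else yaw
    out=[]
    for x,y,z,ya,n in wps:
        p1=np.array([x,y,z]); p0=p.copy(); w0=w; dw=(ya-w0+np.pi)%(2*np.pi)-np.pi
        for k in range(1,n+1):
            d=p0+(p1-p0)*k/n-p; c,s=np.cos(w),np.sin(w)
            X=np.array([c,s,0]);Y=np.array([s,-c,0]);Z=np.array([0,0,-1.])
            r=np.round(np.array([d@X,d@Y,d@Z])/.03,2); t=round(-(w0+dw*k/n-w)/.08,2)
            p=p+.03*(r[0]*X+r[1]*Y+r[2]*Z); w-=t*.08
            out.append([*map(float,r),t,op])
    for i in range(0,len(out),12): print(str(out[i:i+12]).replace(' ',''),len(out[i:i+12]))
    print('end',p.round(4),round(w,4))
E
python3 - <<'E'
from h import *
rows([(.5503,-.1208,.231,1.951,36)],1)
E
```

```text
[[-0.51,-0.46,-0.0,np.float64(0.26),1],[-0.52,-0.45,-0.0,np.float64(0.26),1],[-0.52,-0.44,-0.0,np.float64(0.26),1],[-0.54,-0.43,-0.0,np.float64(0.26),1],[-0.54,-0.42,-0.0,np.float64(0.26),1],[-0.56,-0.4,-0.0,np.float64(0.26),1],[-0.56,-0.39,-0.0,np.float64(0.26),1],[-0.57,-0.39,-0.0,np.float64(0.25),1],[-0.57,-0.37,-0.0,np.float64(0.26),1],[-0.59,-0.36,-0.0,np.float64(0.26),1],[-0.59,-0.34,-0.0,np.float64(0.26),1],[-0.6,-0.34,-0.0,np.float64(0.26),1]] 12
[[-0.61,-0.32,-0.0,np.float64(0.26),1],[-0.61,-0.31,-0.0,np.float64(0.26),1],[-0.62,-0.29,-0.0,np.float64(0.26),1],[-0.62,-0.29,-0.0,np.float64(0.26),1],[-0.63,-0.27,-0.0,np.float64(0.26),1],[-0.64,-0.25,-0.0,np.float64(0.26),1],[-0.64,-0.25,-0.0,np.float64(0.26),1],[-0.65,-0.23,-0.0,np.float64(0.26),1],[-0.65,-0.21,-0.0,np.float64(0.26),1],[-0.65,-0.21,-0.0,np.float64(0.25),1],[-0.66,-0.19,-0.0,np.float64(0.26),1],[-0.66,-0.17,-0.0,np.float64(0.26),1]] 12
[[-0.67,-0.16,-0.0,np.float64(0.26),1],[-0.67,-0.15,-0.0,np.float64(0.26),1],[-0.67,-0.14,-0.0,np.float64(0.26),1],[-0.68,-0.12,-0.0,np.float64(0.26),1],[-0.68,-0.1,-0.0,np.float64(0.26),1],[-0.68,-0.1,-0.0,np.float64(0.26),1],[-0.68,-0.07,-0.0,np.float64(0.26),1],[-0.68,-0.07,-0.0,np.float64(0.26),1],[-0.68,-0.05,-0.0,np.float64(0.26),1],[-0.69,-0.03,-0.0,np.float64(0.26),1],[-0.68,-0.02,-0.0,np.float64(0.26),1],[-0.69,-0.01,-0.0,np.float64(0.25),1]] 12
end [ 0.5503 -0.1208  0.2309] 1.9514
```

Call:
jog_arm([
  [-0.5,-0.46,0,0.26,1],
  [-0.52,-0.45,0,0.26,1],
  [-0.52,-0.44,0,0.26,1],
  [-0.54,-0.43,0,0.26,1],
  [-0.54,-0.42,0,0.26,1],
  [-0.56,-0.4,0,0.26,1],
  [-0.56,-0.4,0,0.26,1],
  [-0.57,-0.38,0,0.26,1],
  [-0.58,-0.37,0,0.26,1],
  [-0.59,-0.36,0,0.26,1],
  [-0.59,-0.34,0,0.26,1],
  [-0.6,-0.34,0,0.26,1],
])

```text
clock: 1.35
position: [0.3629, 0.3343, 0.2313]
tool_rot: [3.141, -0.0, 2.446]
force: [0.8, 0.6, 0.4]
grip_width: 0.0856
finger_force: 0.0
```

Call:
jog_arm([
  [-0.6,-0.32,0,0.26,1],
  [-0.61,-0.31,0,0.26,1],
  [-0.62,-0.3,0,0.26,1],
  [-0.62,-0.28,0,0.26,1],
  [-0.63,-0.27,0,0.26,1],
  [-0.64,-0.25,0,0.26,1],
  [-0.64,-0.25,0,0.26,1],
  [-0.65,-0.23,0,0.26,1],
  [-0.65,-0.22,0,0.26,1],
  [-0.65,-0.2,0,0.26,1],
  [-0.66,-0.19,0,0.26,1],
  [-0.66,-0.17,0,0.26,1],
])

```text
clock: 2.55
position: [0.4561, 0.1062, 0.2313]
tool_rot: [3.142, 0.0, 2.197]
force: [-0.2, -0.4, 0.1]
grip_width: 0.0851
finger_force: 0.0
```

Call:
jog_arm([
  [-0.67,-0.16,0,0.26,1],
  [-0.67,-0.15,0,0.26,1],
  [-0.67,-0.14,0,0.26,1],
  [-0.68,-0.12,0,0.26,1],
  [-0.68,-0.1,0,0.26,1],
  [-0.68,-0.1,0,0.26,0.9],
  [-0.68,-0.07,0,0.26,0.8],
  [-0.68,-0.07,0,0.26,0.7],
  [-0.68,-0.05,0,0.26,0.6],
  [-0.68,-0.03,0,0.24,0.6],
  [-0.68,-0.02,0,0.24,0.6],
  [-0.5,0,0,0,0.6],
])

```text
clock: 3.75
position: [0.5475, -0.1171, 0.2312]
tool_rot: [-3.141, 0.0, 1.971]
force: [-0.1, -0.5, -0.7]
grip_width: 0.0516
finger_force: 0.0
```

Call:
jog_arm([
  [-0.15,0.04,0.5,0.25,0.6],
  [0,0,0.9,0,0.6],
  [0,0,0.9,0,0.6],
  [0,0,0.6,0,0.6],
  [0,0,0.2,0,0.6],
  [0,0,0,0,0.6],
])

```text
clock: 4.35
position: [0.5498, -0.1185, 0.1375]
tool_rot: [-3.14, -0.001, 1.953]
force: [0.2, -0.1, 0.9]
grip_width: 0.0511
finger_force: 0.0
```

```bash
python3 - <<'E'
from h import *
d=grab('side','s1.png');e=grab('top','t1.png')
print(proj(d,[[.567,-.1626,.122],bot.observe()['position']]))
i=d['pixels'][120:240,230:350,::-1];j=e['pixels'][150:250,210:330,::-1]
o=np.hstack([cv2.resize(i,(400,400),interpolation=cv2.INTER_CUBIC),cv2.convertScaleAbs(cv2.resize(j,(400,400),interpolation=cv2.INTER_CUBIC),alpha=1.6)])
cv2.imwrite('pics/z1.png',o)
E
```

```text
[[295.89822829 175.92032163]
 [291.82630234 178.29978662]]
```

View pics/z1.png

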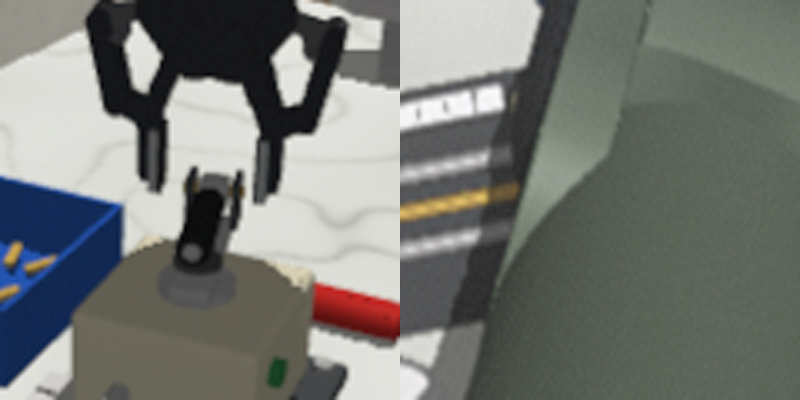

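The fingers straddle the handle (crop: fingers at x≈150 and 262, handle between them at ≈208). Now I'll descend and grip.

Call:
jog_arm([
  [-0.05,0,0.45,0,0.6],
  [0,0,0.4,0,0.6],
  [0,0,0,0,0.4],
  [0,0,0,0,0.25],
  [0,0,0,0,0.1],
  [0,0,0,0,0.1],
  [0,0,0,0,0.1],
  [0,0,0,0,0.1],
], newtons=20)

```text
clock: 5.25
position: [0.552, -0.1198, 0.1134]
tool_rot: [3.14, 0.001, 1.953]
force: [5.3, 0.8, -3.6]
grip_width: 0.0193
finger_force: 20.0
```

```bash
python3 - <<'E'
from h import *
o=bot.observe();p=o['position'];print(p,o['force'],o['grip_width'],o['finger_force'])
H=np.array([.567,-.1626]);a=np.radians(-68.2);u=np.array([np.cos(a),np.sin(a)])
L=-(p[:2]-H)@u;print('L',L,'lat',(p[:2]-H)@[-u[1],u[0]])
z0=p[2];w=[]
for f in np.arange(8,97,8):
    f=np.radians(f);q=H-u*L*np.cos(f);w.append((*(p[:2]+(L-L*np.cos(f))*u),z0+L*np.sin(f),o['tool_rot'][2],1))
rows(w,0.1)
E
```

```text
[ 0.55197414 -0.11980125  0.11337447] [ 5.25607828  0.81361939 -3.58604738] 0.019337722974084686 19.96366024017334
L 0.04531815560207188 lat 0.0019427859937869805
[[-0.01,-0.0,-0.21,np.float64(-0.0),0.1],[-0.05,-0.0,-0.21,np.float64(-0.0),0.1],[-0.07,-0.0,-0.19,np.float64(-0.0),0.1],[-0.1,-0.0,-0.19,np.float64(-0.0),0.1],[-0.12,-0.0,-0.17,np.float64(-0.0),0.1],[-0.15,-0.0,-0.15,np.float64(-0.0),0.1],[-0.17,-0.0,-0.13,np.float64(-0.0),0.1],[-0.18,-0.0,-0.11,np.float64(-0.0),0.1],[-0.19,-0.0,-0.08,np.float64(-0.0),0.1],[-0.21,-0.0,-0.05,np.float64(-0.0),0.1],[-0.21,-0.0,-0.02,np.float64(-0.0),0.1],[-0.21,-0.0,0.01,np.float64(-0.0),0.1]] 12
end [ 0.5707 -0.1663  0.1584] 1.9532
```

Call:
jog_arm([
  [-0.01,0,-0.21,0,0.1],
  [-0.05,0,-0.21,0,0.1],
  [-0.07,0,-0.19,0,0.1],
  [-0.1,0,-0.19,0,0.1],
  [-0.12,0,-0.17,0,0.1],
  [-0.15,0,-0.15,0,0.1],
])

```text
clock: 5.85
position: [0.5573, -0.1334, 0.147]
tool_rot: [3.14, 0.0, 1.954]
force: [3.7, 3.1, -4.6]
grip_width: 0.019
finger_force: 19.7
```

Call:
jog_arm([
  [-0.17,0,-0.13,0,0.1],
  [-0.18,0,-0.11,0,0.1],
  [-0.19,0,-0.08,0,0.1],
  [-0.21,0,-0.05,0,0.1],
  [-0.21,0,-0.02,0,0.1],
  [-0.15,0,0,0,0.1],
  [0,0,0,0,0.1],
  [0,0,0,0,0.1],
])

```text
clock: 6.65
position: [0.5689, -0.1654, 0.1583]
tool_rot: [3.142, 0.001, 1.953]
force: [-1.0, 0.6, 3.9]
grip_width: 0.0155
finger_force: 17.7
```

```bash
python3 - <<'E'
from h import *
d=grab('side','s2.png');e=grab('top')
print(bot.observe()['force'],bot.observe()['qpos'])
i=d['pixels'][110:260,210:360,::-1];j=e['pixels'][150:250,120:320,::-1]
o=np.hstack([cv2.resize(i,(400,400),interpolation=cv2.INTER_CUBIC),cv2.convertScaleAbs(cv2.resize(j,(400,400),interpolation=cv2.INTER_CUBIC),alpha=1.6)])
cv2.imwrite('pics/z2.png',o)
E
```

```text
[-0.62899049  0.21388936  4.1297217 ] [-0.03207576  0.57791418  0.31005985  1.76965962 -0.22755598  0.8289755
  0.76722861]
```

View pics/z2.png

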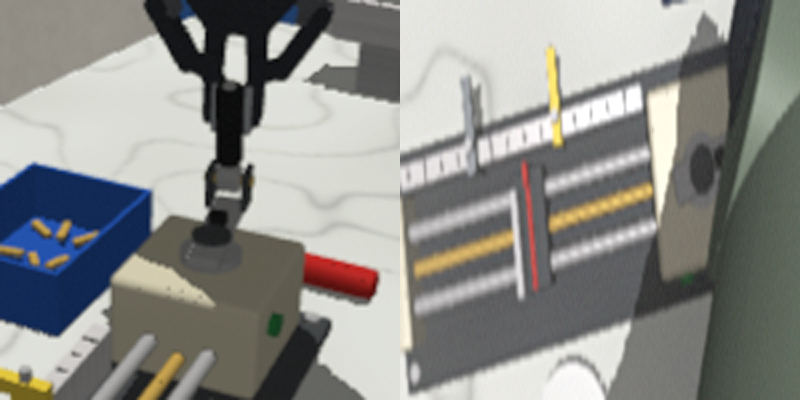

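The side crop shows the handle standing between the fingers, top at (230,85), bottom at (229,165). The grip width fell to 15.5 mm, so I'll check the tilt numerically.

```bash
python3 - <<'E'
from h import *
d=grab('side');H=np.array([.568,-.1626,.122]);a=np.radians(-68.2);u=np.array([np.cos(a),np.sin(a),0])
for f in(60,75,90):
    f=np.radians(f);k=-u*np.cos(f)+np.array([0,0,1])*np.sin(f)
    print(f,proj(d,[H+k*.016,H+k*.08]).round(1).tolist())
print('tcp',proj(d,[[.5689,-.1654,.1583],[.5689,-.1654,.1773]]))
print(bot.observe()['grip_width'])
E
```

```text
1.0471975511965976 [[295.2, 171.1], [293.8, 150.5]]
1.3089969389957472 [[295.5, 169.5], [295.7, 142.6]]
1.5707963267948966 [[295.9, 168.4], [297.5, 137.4]]
tcp [[296.70712193 158.21016922]
 [297.19779541 149.04635095]]
0.014981600791860446
```

```bash
python3 - <<'E'
from h import *
d=grab('side')
i=d['pixels'][125:205,255:335,::-1]
cv2.imwrite('pics/z3.png',cv2.convertScaleAbs(cv2.resize(i,(600,600),interpolation=cv2.INTER_CUBIC),alpha=1.8,beta=15))
E
```

```text
(no output)
```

View pics/z3.png

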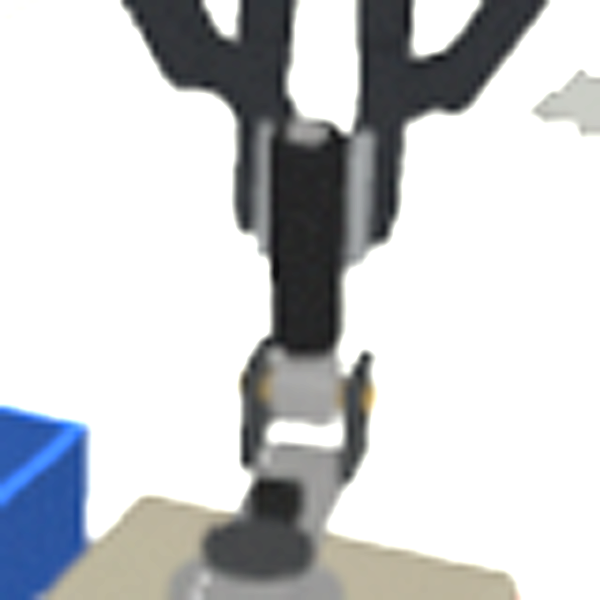

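The sleeve sits in front of the pads, so it has been squeezed inward and leans by about 15–18°. I'll reopen, shift inward, regrip and bring it up again.

Call:
jog_arm([
  [0,0,0,0,0.5],
  [0,0,0,0,0.5],
  [0,0,0,0,0.5],
  [0.25,0,0,0,0.5],
  [0.25,0,0,0,0.5],
  [0,0,0,0,0.3],
  [0,0,0,0,0.1],
  [0,0,0,0,0.1],
  [0,0,0,0,0.1],
  [0,0,0,0,0.1],
], newtons=30)

```text
clock: 7.85
position: [0.5634, -0.1506, 0.1583]
tool_rot: [3.141, -0.001, 1.953]
force: [-1.1, 5.8, 6.0]
grip_width: 0.0192
finger_force: 30.1
```

Call:
jog_arm([
  [-0.1,0,-0.02,0,0.1],
  [-0.1,0,-0.02,0,0.1],
  [-0.1,0,-0.01,0,0.1],
  [-0.1,0,0,0,0.1],
  [-0.08,0,0,0,0.1],
  [0,0,0,0,0.1],
  [0,0,0,0,0.1],
])

```text
clock: 8.55
position: [0.5685, -0.164, 0.1592]
tool_rot: [-3.141, -0.001, 1.953]
force: [-0.3, 4.3, -2.8]
grip_width: 0.0192
finger_force: 29.3
```

```bash
python3 - <<'E'
from h import *
d=grab('side')
print(bot.observe()['force'],bot.observe()['grip_width'],bot.observe()['position'])
i=d['pixels'][125:205,255:335,::-1]
cv2.imwrite('pics/z4.png',cv2.convertScaleAbs(cv2.resize(i,(600,600),interpolation=cv2.INTER_CUBIC),alpha=1.8,beta=15))
E
```

```text
[-0.95636537  4.25683307 -3.51744695] 0.01914232711224856 [ 0.56845065 -0.1639682   0.15923692]
```

View pics/z4.png

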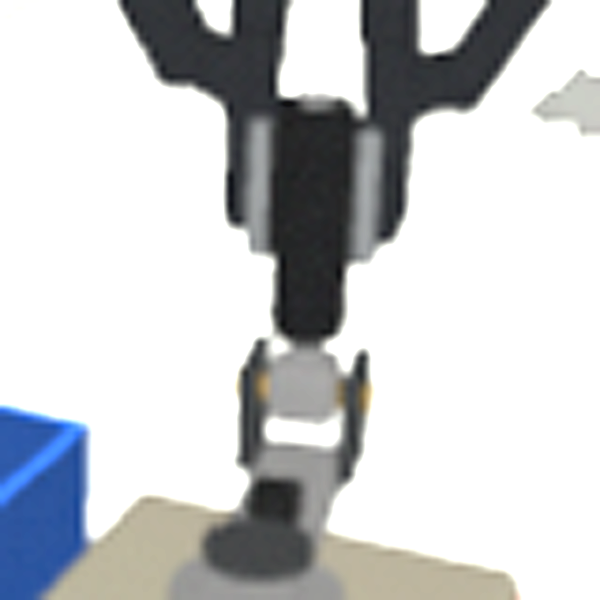

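Handle is upright now: top at (312,100), v≈138 against 137 predicted for 90°, and it presses on the stop. Next, crank clockwise about 280°, turning the tool +79° at the same time for the later fold.

```bash
cat >> h.py <<'E'
C=np.array([.546,-.1107])
def crank(total,n,yaw1,R=.0565,op=.1,z=.1592):
    o=bot.observe();v=o['position'][:2]-C;a=np.arctan2(v[1],v[0]);y0=o['tool_rot'][2]
    print('a0',np.degrees(a),np.linalg.norm(v))
    w=[];r0=np.linalg.norm(v)
    for k in range(1,n+1):
        b=a+np.radians(total)*k/n;r=r0+(R-r0)*min(1,k/4)
        w.append((C[0]+r*np.cos(b),C[1]+r*np.sin(b),z,y0+(yaw1-y0)*k/n,1))
    rows(w,op)
E
sed -i 's/t=round(-(w0+dw\*k\/n-w)\/.08,2)/t=float(round(-(w0+dw*k\/n-w)\/.08,2))/' h.py
python3 -c "
from h import *
crank(-132,12,1.953+.65)"
```

```text
a0 -67.14630961111203 0.05780599542700204
[[0.04,-0.37,0.0,-0.68,0.1],[0.13,-0.34,0.0,-0.67,0.1],[0.2,-0.3,0.0,-0.68,0.1],[0.27,-0.24,0.0,-0.68,0.1],[0.32,-0.17,0.0,-0.67,0.1],[0.35,-0.1,0.0,-0.68,0.1],[0.36,-0.0,0.0,-0.68,0.1],[0.35,0.08,0.0,-0.68,0.1],[0.32,0.17,0.0,-0.67,0.1],[0.27,0.24,0.0,-0.68,0.1],[0.21,0.29,0.0,-0.68,0.1],[0.12,0.34,0.0,-0.67,0.1]] 12
end [ 0.4927 -0.0923  0.1592] 2.6027
```

Call:
jog_arm([
  [0.04,-0.37,0,-0.68,0.1],
  [0.13,-0.34,0,-0.68,0.1],
  [0.2,-0.3,0,-0.68,0.1],
  [0.27,-0.24,0,-0.68,0.1],
  [0.32,-0.17,0,-0.68,0.1],
  [0.35,-0.1,0,-0.68,0.1],
])

```text
clock: 9.2
position: [0.5094, -0.1502, 0.1596]
tool_rot: [3.138, 0.001, 2.283]
force: [20.7, 17.6, -17.8]
grip_width: 0.0188
finger_force: 33.8
```

Call:
jog_arm([
  [0.36,0,0,-0.68,0.1],
  [0.35,0.08,0,-0.68,0.1],
  [0.32,0.17,0,-0.68,0.1],
  [0.27,0.24,0,-0.68,0.1],
  [0.2,0.3,0,-0.68,0.1],
  [0.12,0.34,0,-0.68,0.1],
])

```text
clock: 9.8
position: [0.4962, -0.0932, 0.1601]
tool_rot: [3.14, 0.006, 2.608]
force: [19.0, -7.0, -15.8]
grip_width: 0.0191
finger_force: 29.7
```

```bash
cat >> h.py <<'E'
def gap():
    """clamp minus pointer along the rods (m), from the top picture"""
    d=grab('top');hsv=cv2.cvtColor(d['pixels'],cv2.COLOR_RGB2HSV).astype(int);H,S,V=hsv[...,0],hsv[...,1],hsv[...,2]
    win=np.zeros(H.shape,bool);win[150:235,120:250]=1
    red=((H<8)|(H>172))&(S>130)&(V>50)&win; yel=(H>22)&(H<32)&(S>120)&(V>70)&win
    n=np.array([-.1747,.9846]);n/=np.linalg.norm(n);x=np.array([n[1],-n[0]])
    def pts(m,z): v,u=np.nonzero(m);return onz(d,np.c_[u,v],z)[:,:2]
    r=pts(red,.075);y=pts(yel,.066);y=y[(y@x>.52)&(y@x<.60)];
    print('red',len(r),r@n and 0 if False else np.median(r@n).round(4),'yel',len(y),np.median(y@n).round(4),(y@x).min().round(3),(y@x).max().round(3))
    return np.median(y@n)-np.median(r@n)
E
python3 -c "
from h import *
print(gap());o=bot.observe();print(o['force'],o['qpos'])
crank(-108,10,1.953+1.16)"
```

```text
red 57 -0.023 yel 48 -0.0435 0.562 0.6
-0.020570026858571972
[ 19.52855274  -4.02099954 -15.32433999] [-0.03804981  0.43193879  0.13370454  1.99199168 -0.08413765  0.71606735
  1.18880183]
a0 158.84767281674658 0.05282657261026973
[[0.05,0.33,0.03,-0.63,0.1],[-0.03,0.34,0.0,-0.62,0.1],[-0.11,0.33,0.0,-0.63,0.1],[-0.19,0.3,0.0,-0.62,0.1],[-0.27,0.22,0.0,-0.63,0.1],[-0.32,0.16,0.0,-0.62,0.1],[-0.35,0.07,0.0,-0.63,0.1],[-0.35,-0.01,0.0,-0.62,0.1],[-0.34,-0.1,0.0,-0.63,0.1],[-0.31,-0.17,0.0,-0.62,0.1]] 10
end [ 0.5816 -0.0668  0.1592] 3.1129
```

```bash
sed -i 's/^C=.*/C=np.array([.5475,-.1110])/' h.py
python3 -c "
from h import *
crank(-132,11,1.953+1.25,R=.054)"
```

```text
a0 159.12341138531693 0.05433439298070689
[[0.02,0.38,0.03,-0.67,0.1],[-0.08,0.37,0.0,-0.67,0.1],[-0.17,0.33,0.0,-0.67,0.1],[-0.25,0.28,0.0,-0.67,0.1],[-0.32,0.21,0.0,-0.67,0.1],[-0.36,0.11,0.0,-0.67,0.1],[-0.37,0.02,0.0,-0.67,0.1],[-0.37,-0.08,0.0,-0.67,0.1],[-0.34,-0.17,0.0,-0.67,0.1],[-0.28,-0.25,0.0,-0.68,0.1],[-0.2,-0.32,0.0,-0.67,0.1]] 11
end [ 0.5956 -0.0865  0.1592] 3.2033
```

Call:
jog_arm([
  [0.05,0.36,0.02,-0.67,0.1],
  [-0.08,0.37,0,-0.67,0.1],
  [-0.17,0.33,0,-0.67,0.1],
  [-0.25,0.28,0,-0.67,0.1],
  [-0.32,0.21,0,-0.67,0.1],
])

```text
clock: 10.35
position: [0.5349, -0.0581, 0.1594]
tool_rot: [3.141, -0.0, 2.876]
force: [-5.9, 11.3, 9.3]
grip_width: 0.019
finger_force: 33.1
```

Call:
jog_arm([
  [-0.36,0.11,0,-0.67,0.1],
  [-0.37,0.02,0,-0.67,0.1],
  [-0.37,-0.08,0,-0.67,0.1],
  [-0.34,-0.17,0,-0.67,0.1],
  [-0.28,-0.25,0,-0.67,0.1],
  [-0.1,-0.16,0,-0.67,0.1],
])

```text
clock: 10.95
position: [0.5913, -0.0822, 0.1597]
tool_rot: [3.14, 0.006, -3.084]
force: [12.8, 7.5, -2.3]
grip_width: 0.0192
finger_force: 40.7
```

```bash
python3 -c "
from h import *
print(gap());o=bot.observe();print(o['force'],o['qpos'][6],o['tool_rot'])
crank(-17,3,3.32,R=.054)"
```

```text
red 59 -0.0412 yel 49 -0.0436 0.562 0.6
-0.0023458896125213083
[10.81539731  3.75122101 -2.63661627] 1.660174813362363 [ 3.14128203  0.00555013 -3.08179461]
a0 32.19457563695743 0.051574010821684266
[[-0.09,-0.14,0.02,-26.67,0.1],[0.18,0.02,-0.0,-26.68,0.1],[-0.12,0.13,-0.0,-26.67,0.1]] 3
end [ 0.599  -0.0971  0.1591] 3.3198
```

Call:
jog_arm([
  [-0.1,-0.12,0.02,-0.38,0.1],
  [-0.08,-0.16,0,-0.38,0.1],
  [-0.06,-0.18,0,-0.38,0.1],
  [-0.05,-0.17,0,-0.38,0.1],
  [0,0,0,0,0.1],
  [0,0,0,0,0.1],
])

```text
clock: 11.6
position: [0.5995, -0.1027, 0.1594]
tool_rot: [-3.14, 0.002, -2.967]
force: [-1.5, -0.9, 12.0]
grip_width: 0.0191
finger_force: 32.4
```

```bash
python3 -c "
from h import *
print(gap());d=grab('top');i=cv2.cvtColor(d['pixels'],cv2.COLOR_RGB2BGR)[150:235,120:250];s=cv2.cvtColor(grab('side')['pixels'],cv2.COLOR_RGB2BGR)[120:240,200:350]
cv2.imwrite('pics/z5.png',np.hstack([cv2.convertScaleAbs(cv2.resize(i,(400,262),interpolation=cv2.INTER_CUBIC),alpha=1.6),cv2.resize(s,(400,320),interpolation=cv2.INTER_CUBIC)[:262]]));o=bot.observe();print(o['force'],o['position'],o['qpos'])"
```

```text
red 57 -0.0445 yel 48 -0.0434 0.562 0.6
0.0011751897168970071
[-1.23997299 -1.15897918 11.67843349] [ 0.59945996 -0.10257014  0.15942461] [ 0.10419023  0.5751025  -0.04748329  1.71378876  0.03579121  0.8511426
  1.78611727]
```

View pics/z5.png

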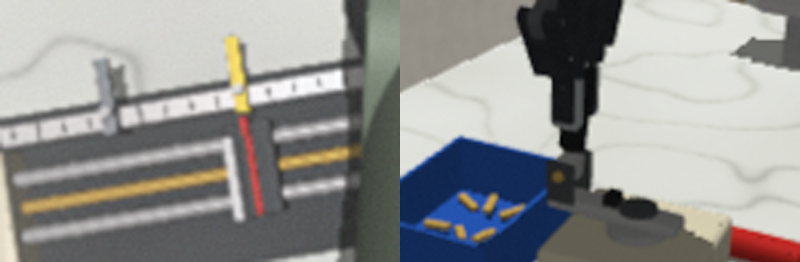

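The red stripe's top end (243,120) lines up with the yellow clamp (243,105), and the handle is upright. The gap reads about 1 mm. Now fold down along the arc through the axis.

```bash
python3 -c "
from h import *
o=bot.observe();p=o['position'];A=np.array([.546,-.1108]);v=A-p[:2];r=np.linalg.norm(v);v/=r;print(r)
L=p[2]+.014-.122;w=[]
for f in np.radians(np.linspace(83,-1,14)): w.append((*(p[:2]+v*L*np.cos(f)),.108+L*np.sin(f),o['tool_rot'][2],1))
rows(w,.1)"
```

```text
0.054089724762373226
[[0.21,0.0,0.01,-0.0,0.1],[0.19,0.01,0.04,-0.0,0.1],[0.18,0.0,0.05,-0.0,0.1],[0.18,0.01,0.08,-0.0,0.1],[0.17,0.0,0.09,-0.0,0.1],[0.16,0.0,0.12,-0.0,0.1],[0.14,0.01,0.13,-0.0,0.1],[0.12,-0.0,0.14,-0.0,0.1],[0.11,0.0,0.16,-0.0,0.1],[0.1,0.0,0.17,-0.0,0.1],[0.07,0.01,0.18,-0.0,0.1],[0.05,-0.0,0.19,-0.0,0.1]] 12
[[0.03,-0.0,0.19,-0.0,0.1],[0.0,-0.0,0.19,-0.0,0.1]] 2
end [ 0.5487 -0.1103  0.1072] -2.9671
```

Call:
jog_arm([
  [0,0,0,0,0.1],
  [0.2,0,0.01,0,0.1],
  [0.19,0,0.04,0,0.1],
  [0.18,0,0.05,0,0.1],
  [0.18,0,0.08,0,0.1],
  [0.17,0,0.09,0,0.1],
], newtons=20)

```text
clock: 12.35
position: [0.5731, -0.1065, 0.1513]
tool_rot: [-3.14, 0.004, -2.966]
force: [5.2, 3.9, 5.3]
grip_width: 0.0193
finger_force: 33.9
```

Call:
jog_arm([
  [0.16,0,0.12,0,0.1],
  [0.14,0,0.13,0,0.1],
  [0.12,0,0.14,0,0.1],
  [0.1,0,0.16,0,0.1],
])

```text
clock: 12.75
position: [0.5567, -0.1086, 0.1345]
tool_rot: [3.141, 0.002, -2.966]
force: [-4.2, 9.2, 10.0]
grip_width: 0.0191
finger_force: 32.7
```

```bash
python3 -c "
from h import *
print(gap());o=bot.observe();print(o['force'],o['position'],o['grip_width'])"
```

```text
red 58 -0.0444 yel 49 -0.0436 0.561 0.6
0.0008554694180956807
[0.75030878 9.29332234 6.09381023] [ 0.55600635 -0.10852489  0.13364794] 0.019442558083701107
```

Call:
jog_arm([
  [0.09,0,0.16,0,0.1],
  [0.07,0,0.17,0,0.1],
  [0.05,0,0.17,0,0.1],
  [0.03,0,0.17,0,0.1],
  [0,0,0.17,0,0.1],
  [0,0,0,0,0.1],
])

```text
clock: 13.4
position: [0.5484, -0.1094, 0.1081]
tool_rot: [3.14, -0.001, -2.966]
force: [-5.4, 10.1, 3.4]
grip_width: 0.0188
finger_force: 28.2
```

```bash
python3 -c "
from h import *
print(gap());o=bot.observe();print(o['force'],o['position'],o['grip_width'])"
```

```text
red 56 -0.0442 yel 50 -0.0435 0.561 0.6
0.0006525835424823559
[-5.59062145  8.97361489  3.12321517] [ 0.548444   -0.10932811  0.10826221] 0.019225178317979395
```

Call:
jog_arm([
  [0,0,0,0,0.5],
  [0,0,0,0,0.5],
  [0,0,0,0,0.5],
  [0,0,-0.3,0,0.5],
  [0,0,-0.6,0,0.5],
  [0,0,-0.6,0,0.5],
  [0.3,0,0,0,0],
  [0.3,0,0,0,0],
  [0,0,0,0,0],
  [0,0,0,0,0],
  [0,0,0,0,0],
])

```text
clock: 14.55
position: [0.5314, -0.1133, 0.1533]
tool_rot: [3.141, -0.0, -2.966]
force: [0.0, -0.5, 0.6]
grip_width: -0.0003
finger_force: 0.0
```

```bash
python3 -c "
from h import *
print(gap());o=bot.observe();print(o['force'],o['position'],o['grip_width'])
d=grab('side');cv2.imwrite('pics/z6.png',cv2.resize(cv2.cvtColor(d['pixels'],cv2.COLOR_RGB2BGR)[135:215,240:340],(750,600),interpolation=cv2.INTER_CUBIC))"
```

```text
red 55 -0.0442 yel 47 -0.0435 0.562 0.6
0.0007204680872438043
[ 0.04400214 -0.00218403 -0.3389445 ] [ 0.53137273 -0.11328992  0.15328769] 9.366289370852099e-05
```

View pics/z6.png

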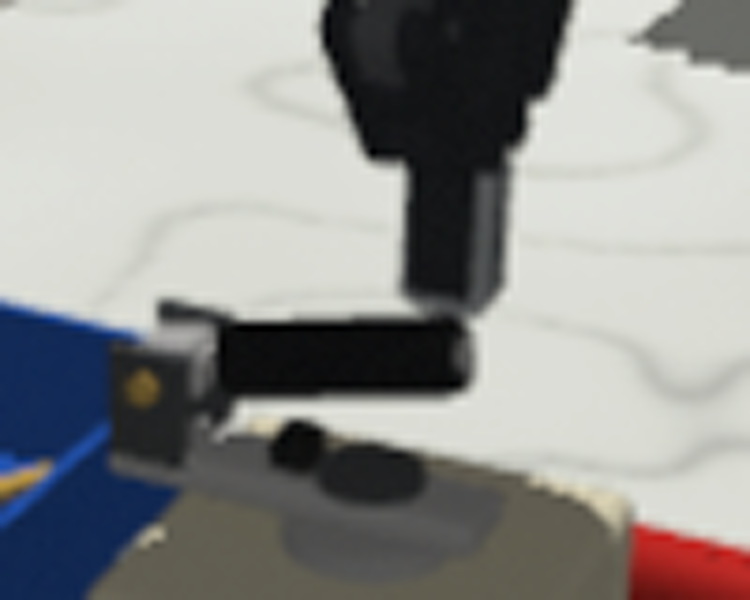

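The handle is still raised by about 10°: its end is at (465,355), and it isn't parallel to the arm. Press it flat from above.

Call:
jog_arm([
  [-0.1,0,0.2,0,0],
  [0,0,0.15,0,0],
  [0,0,0.15,0,0],
  [0,0,0.1,0,0],
  [0,0,0.08,0,0],
  [0,0,0,0,0],
])

```text
clock: 15.25
position: [0.5341, -0.1128, 0.1329]
tool_rot: [3.141, -0.0, -2.966]
force: [-0.5, 0.4, 0.4]
grip_width: -0.0001
finger_force: 0.0
```

Call:
jog_arm([
  [0,0,0.05,0,0],
  [0,0,0.05,0,0],
  [0,0,0,0,0],
])

```text
clock: 15.55
position: [0.5343, -0.113, 0.1304]
tool_rot: [-3.141, 0.0, -2.966]
force: [-2.6, -0.7, 7.8]
grip_width: -0.0001
finger_force: 3.8
```

Call:
jog_arm([
  [0,0,0.05,0,0],
  [0,0,0,0,0],
  [0,0,0,0,0],
])

```text
clock: 15.85
position: [0.5343, -0.1131, 0.1293]
tool_rot: [-3.141, 0.0, -2.967]
force: [-4.1, -0.5, 12.9]
grip_width: 0.0001
finger_force: 6.6
```

Call:
jog_arm([
  [0,0,-0.3,0,0],
  [0,0,-0.8,0,0],
  [0,0,-0.9,0,0],
  [0,0,-0.9,0,0],
  [0,0,0,0,0],
  [0,0,0,0,0],
])

```text
clock: 16.45
position: [0.5344, -0.1129, 0.2162]
tool_rot: [-3.141, 0.001, -2.966]
force: [-0.1, 0.1, -0.4]
grip_width: -0.0002
finger_force: 0.0
```

```bash
python3 -c "
from h import *
print(gap());o=bot.observe();print(o['force'],o['position'],o['clock'])
d=grab('side','s9.png');u=np.array([.0535,.0083,0]);u/=np.linalg.norm(u);A=np.array([.546,-.1108,0]);H=A+.055*u+[0,0,.122]
for f in(0,.12,.25):
  k=-u*np.cos(f)+np.array([0,0,1])*np.sin(f);t=H+k*.08;print(f,proj(d,[H+k*.016+[0,0,.01],t+[0,0,.01],t,t-[0,0,.01]]).round(1).tolist())
cv2.imwrite('pics/z7.png',cv2.resize(cv2.cvtColor(d['pixels'],cv2.COLOR_RGB2BGR)[135:215,240:340],(750,600),interpolation=cv2.INTER_CUBIC))"
```

```text
red 56 -0.0442 yel 48 -0.0434 0.562 0.6
0.000836688671978017
[0.41703359 1.07365265 0.89785809] [ 0.53405157 -0.11280623  0.21545647] 16.5
0 [[272.3, 179.6], [304.3, 186.7], [304.0, 191.6], [303.7, 196.4]]
0.12 [[272.3, 178.6], [304.3, 181.9], [304.0, 186.9], [303.7, 191.7]]
0.25 [[272.1, 177.6], [303.7, 176.6], [303.4, 181.6], [303.0, 186.5]]
```

View pics/z7.png

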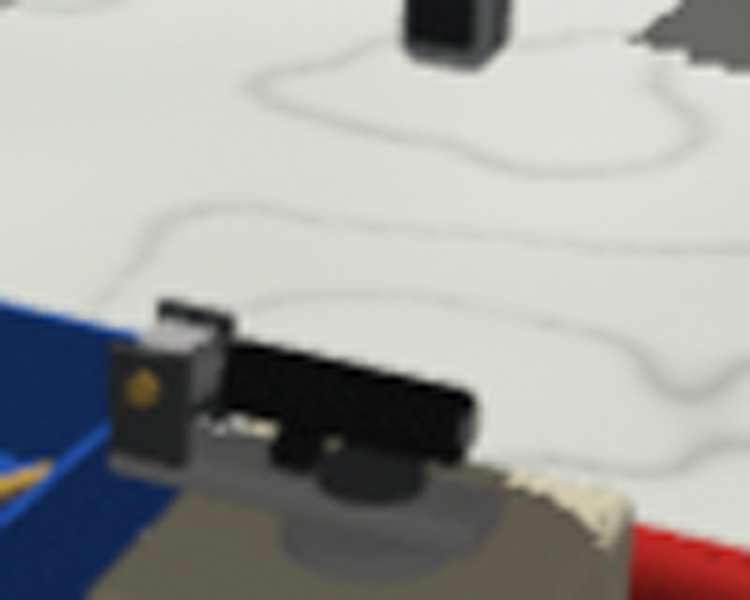

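The handle lies parallel to the arm: its end at (465,425) is v≈191.7, against 191.6 predicted for flat. The pointer is about 1 mm from the clamp's middle and the robot is clear, so I'll hand in.

```bash
python3 -c "
from h import *
print(bot.job_done())"
```

```text
the job is handed in; nothing more can be done
None
```

I handed the job in at about 16.5 s. In the last camera checks, the pointer was about 1 mm from the middle of the yellow clamp, the handle was folded flat and the robot was clear. The hand-in returned no verdict.

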